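# Sort the tubes and hold the sample tote's gate open

## Task

First put each of the two capped tubes upright into the holder of its cap's colour, fully down, so that the holders are ready to be loaded. Then open the sample tote for them: squeeze the yellow safety catch fully against its white post, then the blue gate catch against its own, and swing the gate by its grip past the detent as wide as it goes. The gate springs back, so finish while still holding it wide open by its grip, for a colleague to load; leave everything else on the bench alone.

Things in the scene. Friction and masses are not known exactly. Their poses are not given: they have to be found in the camera images.
- green_tube: Screw-cap tube with dark green cap, 30 mm body, 35 mm cap (cap spans 104 to 116 mm above the origin), 116 mm tall, conical tip; origin at the tip, z along the tube towards the cap. 16 to 42 g. It leans a little in a well.
- pink_tube: The same tube with a pink cap.
- stand: White block 140x50x50 mm, fixed, where both tubes stand at the start: two square wells 33.5 mm wide, 44 mm deep, at x = -42 and +42 mm in its frame (which tube is in which varies). Origin under its centre.
- green_holder: Dark green block 56x56x50 mm, fixed, one round well of 33.5 mm in its middle, open above, 44 mm deep (well floor 6 mm over the origin). Origin under its centre.
- pink_holder: The same block in pink.
- tote: Sample tote, fixed: clear box with a roof, 150x205 mm, flat top 100 mm above the worktop. Axes: -x is its front, where the gate is; +y the hinge side; the grey-topped lock housing runs along its -y side and carries both catches on top. Origin on the worktop, 6 mm behind the shut gate's centre plane and 70 mm to the -y side of the hinge.
- yellow_catch (a joint): Yellow safety catch on the tote's top, metres: 0 locked, 0.016 fully squeezed (stop). A moving tab and a white fixed post stand in line along the tote's x; squeezing the two together slides the tab along the tote's +x. About 4 N; it stays where it is left. While it is not squeezed it blocks the blue catch.
- yellow_tab (a point): Centre of the outer face of the yellow moving tab (faces the tote's -x); the tab is 20 mm wide, 8 thick, rises 33 mm above the tote's top; this point is 22 mm above that top. Moves with the tab.
- yellow_fixed (a point): Centre of the outer face of its white fixed post (faces the tote's +x; same size and height). Face to face the pair measures 46 mm, squeezed 30 mm.
- yellow_post: The white fixed post of the yellow catch; origin at its foot.
- blue_catch (a joint): Blue gate catch, same kind, metres: 0 locked (its nose stands before the gate's steel lug), 0.016 fully squeezed and gate free. Its tab slides along the tote's -y towards its white post. About 4 N; stays where it is left.
- blue_tab (a point): Centre of the outer face of the blue moving tab (faces the tote's +y), 22 mm above the tote's top; sizes as for the yellow one.
- blue_fixed (a point): Centre of the outer face of its white fixed post (faces the tote's -y). Pair 46 mm over the outside, squeezed 30 mm.
- blue_post: The white fixed post of the blue catch; origin at its foot.
- gate (a joint): Gate angle, rad: 0 shut, 1.5 the open stop. Upright hinge; its free end swings out to the tote's front (-x), clockwise seen from above. A spring pulls it shut (0.08 to 0.3 N m), and a sprung detent ball must be overridden between about 0.45 and 0.8 rad (up to about 0.6 N m in all). Let go, it swings back at least to the detent.
- gate_grip (a point): On the axis of the upright black round grip post on the gate's top edge, 16 mm thick, 85 mm from the hinge axis; the post runs from 98 to 155 mm above the worktop, this point is at 140 mm. A 20 mm tall steel lug (top 117 mm above the worktop) stands 42 mm further out on the gate.
- gate_bar: The black grip post itself; origin at its foot.
- gate_hinge (a point): On the gate's upright hinge axis, 140 mm above the worktop.
- timer: Bystander, to be left alone: small white bench timer, 24x70x66, standing (mm); origin under its centre.
- red_cap_bottle: Bystander, to be left alone: clear bottle with red cap, 80 wide, 172 tall (mm); origin under its centre.
- red_marker: Bystander, to be left alone: red marker pen, 128 long, lying (mm); origin under its centre.
Not all that is in view belongs to the job. There is more than one size of the green_holder; the job needs the larger.

How it is judged:
By the outcome, as a careful person would: the job done as asked, in the order asked, and still so for the second after the job is handed in, while the arm keeps its last pose, push and grip.
It also fails if it takes over 72 s, if anything falls off the work surface, if the arm or the gripper's body presses on something with over 40 N, if the wrist force passes 120 N, or if a joint passes its speed limit or range.

## Robot

A 6-joint arm with a two-finger parallel gripper is mounted at the origin on a cart in front of the work surface, level with it; the furniture and walls round the work are solid. World frame = base frame: x ahead of the robot, y to its left, z up, the work surface at z = 0. Lengths are in m, angles in rad, forces in N, time in s.
With the tool pointing down it reaches from about 0.3 to 0.775 m from the base axis. Payload 14.6 kg.
Tool frame: the origin (TCP) lies on the mounting face of the last link; the fingertips stand 199 mm ahead of it and the grasp point (between the pads) lies 180 mm ahead of it; z points along the fingers, y is the direction in which the jaws open and shut (so a half turn about z gives the same grasp; the last joint's range is limited). The gripper opens to 94 mm and grips with 3 to 60 N. Pads are 16 mm wide; open, the fingers measure 119 mm over their backs; the gripper's body (75 mm by 177 mm) begins 78 mm behind the grasp point.
Start: joints at [-1.405, 0.3, 1.521, -0, 1.321, -0.067], TCP at [0.127, -0.535, 0.405] pointing down, gripper open.
Joint ranges: [-3.03, 3.03], [-0.79, 2.21], [0.23, 2.52], [-1.04, 4.18], [0, 3.07], [-2.55, 2.55]. Speed limits (rad/s): [2.22, 2.22, 2.57, 3.14, 3.14, 3.14].

## Interface

Orientations are given as [roll, pitch, yaw] about the fixed x, y, z axes, in that order (R = Rz(yaw) Ry(pitch) Rx(roll)).
In Python, from station import sensors, vision, job gives the robot as it stands. The module is installed in compiled form; this text tells all that it offers.
- The arm moves only by the tool arm_command, never from a script. Its argument "plan" is one flat list of numbers, 5 for each row, row after row: the closure, from -1 (fully open) to 1 (shut), so that 0 is half open, then the shift along the world's x, y, z scaled (see below), then the turn about the world's z scaled (see below). A call has 1 to 20 rows; each row is the pose to reach, as a shift and turn from the pose commanded when the call began; what a row does not reach only later rows make up. The controller multiplies each number of a shift by 400 mm and each number of a turn by 120 degrees. A row lasts 1/10 s, in which the tool goes at most 50 mm and 8.59 degrees, less where a joint would pass 70% of its speed; a pose out of reach is approached as far as the arm can. A call with a number of a shift or a turn outside -1 to 1 is refused whole. A call with a gripper value outside its range is refused whole. The fingers move at their own pace and stop on an object; "newtons" is the grip in N (left out, the last holds). Time passes only in rows, so rows that repeat a pose let the fingers close. It gives the time, the measured TCP pose, the force and the opening at its end, in the units of the state.
- sensors.get_obs(): the state, without advancing time (a new reading comes with each control period).
- vision.camera(name): name is "side" or "top"; returns the picture (480x640x3 uint8, blue, green, red); there is no depth.
- vision.camera_params(name): a dict with "intrinsics" (3x3 intrinsics, pixels), "rvec" (rotation vector, rad) and "tvec" (3), from world to camera coordinates, as OpenCV has them. Camera axes: x right, y down, z forward; pixel columns grow to the right and rows downward; lengths in m; the calibration is good to about 2 mm. A picture is of the moment at which its call begins. camera_params takes no time and is no camera call.
- job.hand_in(): hands the job in, once; it reports no verdict.
Trained networks look in the newest picture that a camera, given by its name, has taken for a name from the list of things; names that differ only in an ending like _2 or _b are one class to them, and where a whole thing is asked for, a point or a joint stands for the part that bears it (a point fixed in the world has none). Each returns a list of dicts, best first, with "confidence" (0 to 1); they miss things now and then, are a little off and sometimes report something else, mostly with a low value. They report only what shows in the picture. A call takes as long as a camera call. They do not tell look-alikes from the thing itself.
- vision.search_frame(name, camera): "at" ([row, column] in pixels, amid what is visible of it).
- vision.silhouettes(name, camera): "mask" (480x640 bool, what is visible of it) and "at" ([row, column] in pixels, amid what is visible of it).
- vision.pinpoint(name, camera): "at" ([row, column] in pixels: a listed point, or the origin of a listed thing).
The state is a dict: "time_s": time; "qpos": joint angles; "joint_vel": joint speeds; "tau": joint torques, N m; "ee_pos": TCP position; "eef_rot": TCP orientation; "force": force on the tool from outside, world axes, zero at the start; "moment": the same for the moment, N m; "grip_width": finger opening in m.
Only numpy, scipy, OpenCV 4.12 (cv2) and the standard library are available. Lean on these libraries where they do the work, as an engineer would, in place of code of your own. Each camera call takes 0.05 s, during which the arm holds its last target.

## Working session

There is one attempt and no reset: what is moved stays moved. The work goes in short steps, Python scripts to look and compute and a tool call to move; the robot and the scene stay as the last step left them, time stands still between calls to the robot, and variables do not carry over. Pictures are saved under pics/ and viewed, and the job is handed in when it is done.

Besides the shell and the picture viewer there is one more tool, called as name(argument=value, ...), one argument or row to a line, values as JSON. arm_command: Moves the arm, as the interface text tells. Its arguments: {"type":"object","properties":{"plan":{"type":"array"},"newtons":{"type":"number"}},"required":["plan"]}

```bash
mkdir -p pics; ls
python3 - <<'E'
from station import sensors, vision, job
import cv2, numpy as np
print(sensors.get_obs())
for n in ("side","top"):
    im=vision.camera(n); cv2.imwrite(f"pics/{n}0.png",im)
    p=vision.camera_params(n); print(n,p)
    R=cv2.Rodrigues(np.array(p["rvec"],float))[0]; print("cam pos",-R.T@np.array(p["tvec"]).ravel())
E
```

```text
pics
{'time_s': 0.0, 'qpos': array([-1.40463019e+00,  3.00463806e-01,  1.52161855e+00, -4.38130594e-06,
        1.32065764e+00, -6.66090667e-02]), 'joint_vel': array([-0.00100926,  0.00144194, -0.00202283, -0.00200529, -0.00030702,
        0.00084188]), 'tau': array([ 1.81740354e-03, -5.31806874e+01, -3.52732480e+01,  7.09049497e-02,
        2.44153087e-02, -1.02508207e-04]), 'ee_pos': array([ 0.12685879, -0.53512948,  0.40407434]), 'eef_rot': array([-3.14044758e+00, -7.21322922e-05,  2.32776245e-01]), 'force': array([ 0.34878046,  0.54177907, -0.0134447 ]), 'moment': array([-0.00144019,  0.02306145,  0.01855238]), 'grip_width': 0.09365342269369945}
side {'intrinsics': array([[541.8056342 ,   0.        , 312.45351225],
       [  0.        , 541.8056342 , 242.93626476],
       [  0.        ,   0.        ,   1.        ]]), 'rvec': array([ 2.15857824, -0.00364625, -0.02932571]), 'tvec': array([-0.48516137, -0.02206396,  1.47659987])}
cam pos [ 0.51381956 -1.23658652  0.78934073]
top {'intrinsics': array([[500.76141813,   0.        , 325.92206294],
       [  0.        , 500.76141813, 233.33764764],
       [  0.        ,   0.        ,   1.        ]]), 'rvec': array([ 2.14024476, -2.17077645,  0.1689658 ]), 'tvec': array([-0.18933223,  0.52422588,  1.02136308])}
cam pos [ 0.37283897 -0.17915053  1.08753767]
```

View pics/side0.png

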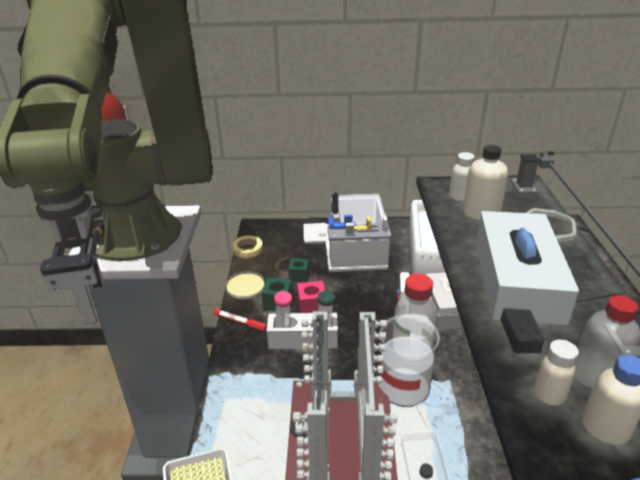

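View pics/top0.png

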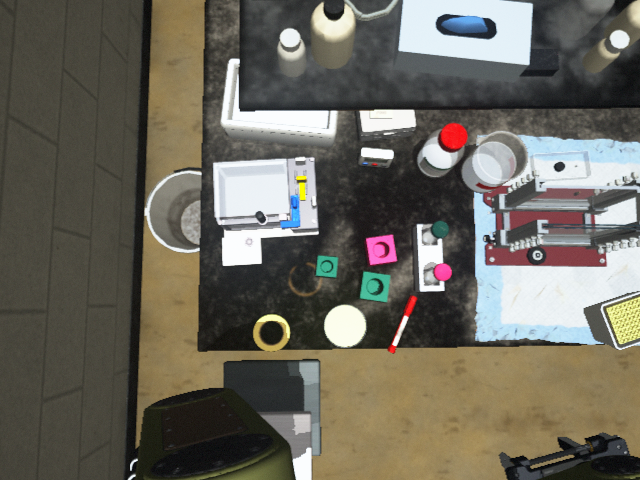

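```bash
cat > h.py <<'E'
from station import sensors, vision, job
import cv2, numpy as np
P={}
for n in ("side","top"):
    p=vision.camera_params(n); K=np.array(p["intrinsics"]); R=cv2.Rodrigues(np.array(p["rvec"],float))[0]; t=np.array(p["tvec"],float).ravel()
    P[n]=(K,R,t)
def ray(n,rc):
    K,R,t=P[n]; d=R.T@np.linalg.inv(K)@np.array([rc[1],rc[0],1.]); return -R.T@t,d/np.linalg.norm(d)
def atz(n,rc,z):
    c,d=ray(n,rc); return c+d*(z-c[2])/d[2]
def tri(a,b):
    A=[];B=[]
    for n,rc in (("side",a),("top",b)):
        c,d=ray(n,rc); M=np.eye(3)-np.outer(d,d); A.append(M);B.append(M@c)
    x=np.linalg.lstsq(np.vstack(A),np.hstack(B),rcond=None)[0]
    err=[np.linalg.norm(A[i]@x-B[i]) for i in range(2)]
    return x,max(err)
def proj(n,X):
    K,R,t=P[n]; q=K@(R@np.array(X)+t); return q[[1,0]]/q[2]
def crop(n,im,r0,r1,c0,c1,s,f):
    cv2.imwrite(f,cv2.resize(im[r0:r1,c0:c1],None,fx=s,fy=s,interpolation=cv2.INTER_CUBIC))
E
python3 - <<'E'
from h import *
np.set_printoptions(precision=4,suppress=True)
S=vision.camera("side");T=vision.camera("top")
crop("top",T,140,350,200,460,3,"pics/topz.png")
crop("side",S,180,360,210,450,3.3,"pics/sidez.png")
for nm in ["green_tube","pink_tube","stand","green_holder","pink_holder","tote","yellow_tab","yellow_fixed","blue_tab","blue_fixed","gate_grip","gate_hinge","yellow_post","blue_post","gate_bar"]:
    a=vision.pinpoint(nm,"side");b=vision.pinpoint(nm,"top")
    print(nm,[(np.round(x["at"],1),round(x["confidence"],2)) for x in a],[(np.round(x["at"],1),round(x["confidence"],2)) for x in b])
    for x in a[:2]:
        for y in b[:2]:
            X,e=tri(x["at"],y["at"]); print("    ",X,round(e,4))
print(sensors.get_obs()["time_s"])
E
```

```text
green_tube [] [(array([241.2, 424.1]), 0.94), (array([217. , 214.6]), 0.64)]
pink_tube [(array([341.9, 278.7]), 0.91)] [(array([279.7, 424.7]), 0.97)]
     [ 0.4206 -0.412  -0.0065] 0.0022
stand [(array([338.2, 302.7]), 0.74)] [(array([258.9, 427.3]), 0.75)]
     [ 0.468  -0.4164  0.007 ] 0.001
green_holder [(array([279.2, 298.9]), 0.86), (array([303.1, 279.4]), 0.68), (array([210.7, 336.8]), 0.6)] [(array([264.9, 324.7]), 0.94), (array([286.9, 371.5]), 0.69), (array([161.6, 434. ]), 0.29)]
     [ 0.4562 -0.1941 -0.0099] 0.0023
     [ 0.4329 -0.2861  0.0582] 0.0263
     [ 0.4334 -0.1997 -0.0734] 0.0303
     [ 0.4109 -0.2941 -0.0011] 0.0023
pink_holder [(array([306.1, 315.1]), 0.93)] [(array([247.6, 374.5]), 0.95)]
     [ 0.4941 -0.3035 -0.0027] 0.0003
tote [(array([243.4, 339.6]), 0.61)] [(array([223.4, 258.6]), 0.87)]
     [ 0.5545 -0.049  -0.0052] 0.0027
yellow_tab [(array([215.3, 350.3]), 0.54), (array([217.7, 370.4]), 0.53)] [(array([181.6, 301.7]), 0.54)]
     [ 0.5922 -0.1512  0.1463] 0.0149
     [ 0.6183 -0.149   0.1313] 0.007
yellow_fixed [(array([221.7, 388.6]), 0.43), (arra
[... 560 characters left out ...]
85.5, 331.9]), 0.81), (array([199.2, 332.7]), 0.6), (array([223.4, 388. ]), 0.46)] [(array([219.5, 215.2]), 0.67), (array([215.5, 257.5]), 0.2)]
     [0.5384 0.0181 0.1317] 0.0003
     [ 0.5368 -0.0689  0.1774] 0.0002
     [0.5433 0.027  0.0868] 0.0025
     [ 0.5413 -0.0643  0.1376] 0.0025
yellow_post [(array([227.6, 382.1]), 0.63)] [(array([163. , 299.7]), 0.55)]
     [ 0.6555 -0.1448  0.1032] 0.0013
blue_post [(array([235. , 350.3]), 0.66)] [(array([200.6, 313.8]), 0.57)]
     [ 0.5784 -0.1724  0.1013] 0.0009
gate_bar [(array([224.8, 385.5]), 0.57), (array([214.6, 332.5]), 0.47)] [(array([217.9, 261.2]), 0.67)]
     [ 0.6145 -0.0618  0.0499] 0.0593
     [ 0.5423 -0.0668  0.0954] 0.0041
1.7
```

View pics/topz.png

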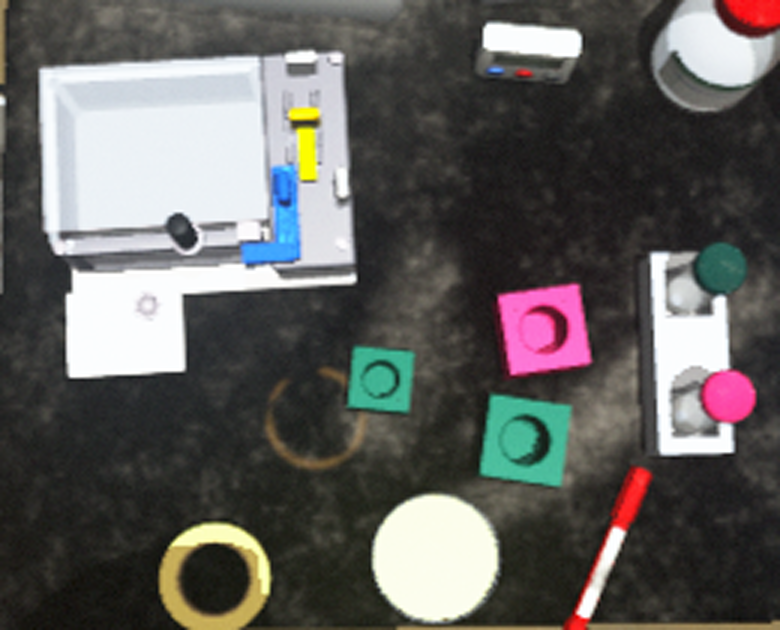

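View pics/sidez.png

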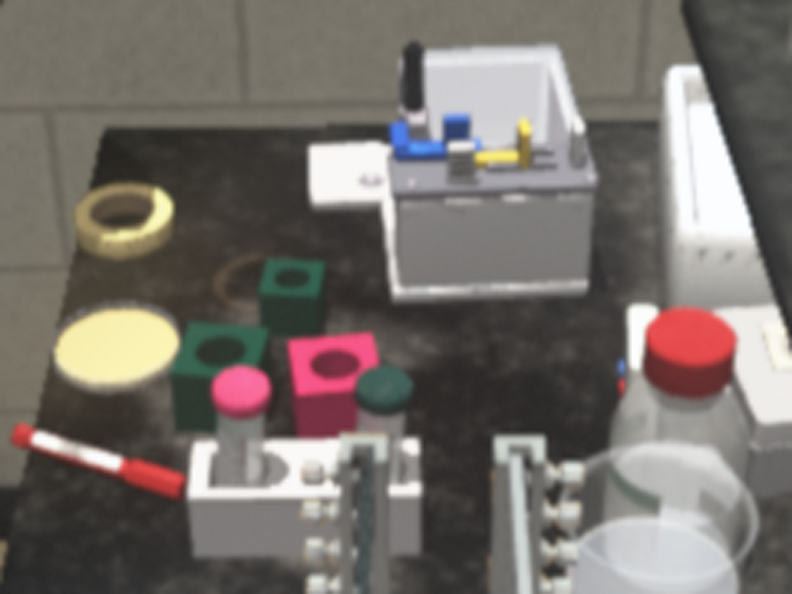

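Run:
```python
from h import *
np.set_printoptions(precision=4,suppress=True)
S=vision.camera("side");T=vision.camera("top")
crop("top",T,145,245,205,325,6.5,"pics/tote_t.png")
crop("side",S,185,280,300,400,7.5,"pics/tote_s.png")
crop("top",T,210,310,350,470,6.5,"pics/tub_t.png")
crop("side",S,255,355,255,365,7,"pics/tub_s.png")
# colour masks in top
hsv=cv2.cvtColor(T,cv2.COLOR_BGR2HSV)
for nm,lo,hi in (("green",(70,70,40),(95,255,255)),("pink",(160,90,90),(176,255,255))):
    m=cv2.inRange(hsv,lo,hi); m[:140]=0;m[350:]=0;m[:,:300]=0;m[:,470:]=0
    k,l,st,ce=cv2.connectedComponentsWithStats(m)
    for i in range(1,k):
        if st[i,4]>40:
            ys,xs=np.nonzero(l==i); r=cv2.minAreaRect(np.stack([xs,ys],1).astype(np.float32))
            print(nm,st[i],ce[i],r)
            for h in (0.05,0.12): print("   z",h,atz("top",r[0][::-1],h))
for nm in ("green_tube","pink_tube"):
  for n in ("side","top"):
    for x in vision.silhouettes(nm,n)[:2]:
        ys,xs=np.nonzero(x["mask"]); print(nm,n,x["confidence"],x["at"],xs.min(),xs.max(),ys.min(),ys.max(),len(xs))
```

```text
green [431 220  18  18 241] [439.834  228.7759] ((439.50006103515625, 228.50003051757812), (16.970561981201172, 16.970561981201172), 45.0)
   z 0.05 [ 0.527  -0.4355  0.05  ]
   z 0.12 [ 0.5166 -0.4182  0.12  ]
green [315 255  24  23 459] [326.4248 266.0283] ((326.4455261230469, 266.0445556640625), (21.393299102783203, 21.4928035736084), 5.710593223571777)
   z 0.05 [ 0.4513 -0.1966  0.05  ]
   z 0.12 [ 0.446  -0.1954  0.12  ]
green [359 271  32  32 782] [374.3056 286.2212] ((374.54998779296875, 286.1499938964844), (28.284271240234375, 28.42569351196289), 8.130102157592773)
   z 0.05 [ 0.4084 -0.2953  0.05  ]
   z 0.12 [ 0.406  -0.2875  0.12  ]
pink [366 234  32  32 591] [381.2978 247.6277] ((381.0616455078125, 249.5101776123047), (28.596282958984375, 28.161806106567383), 80.90972137451172)
   z 0.05 [ 0.4843 -0.3111  0.05  ]
   z 0.12 [ 0.4767 -0.3022  0.12  ]
pink [433 263  19  18 269] [442.3643 271.6877] ((442.0, 271.5), (17.0, 18.0), 90.0)
   z 0.05 [ 0.4366 -0.4365  0.05  ]
   z 0.12 [ 0.4323 -0.4191  0.12  ]
green_tube side 0.79 [299.8, 328.5] 317 334 290 325 400
green_tube top 0.8 [232.7, 432.2] 422 447 222 243 380
pink_tube side 0.91 [310.6, 277.0] 274 291 292 328 527
pink_tube top 0.65 [277.0, 438.5] 423 450 264 283 394
```

View pics/tote_t.png

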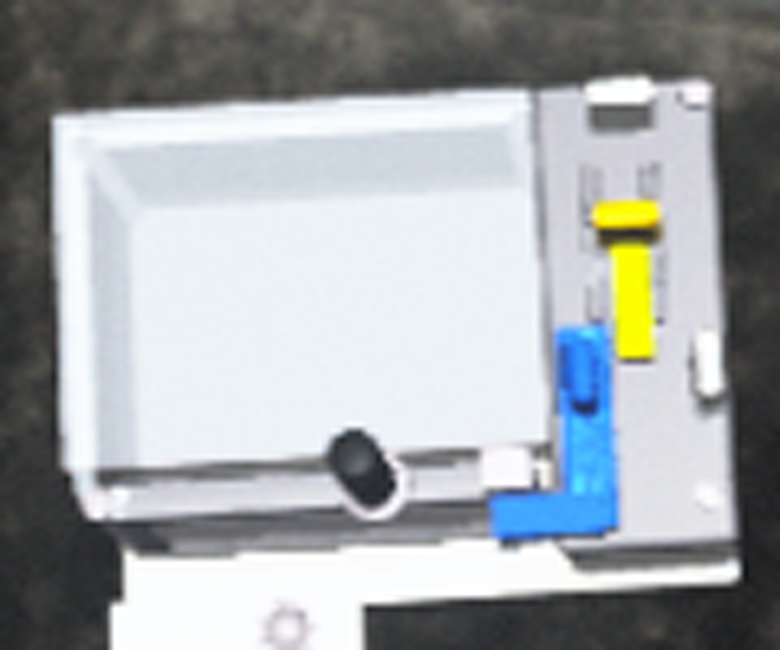

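View pics/tote_s.png

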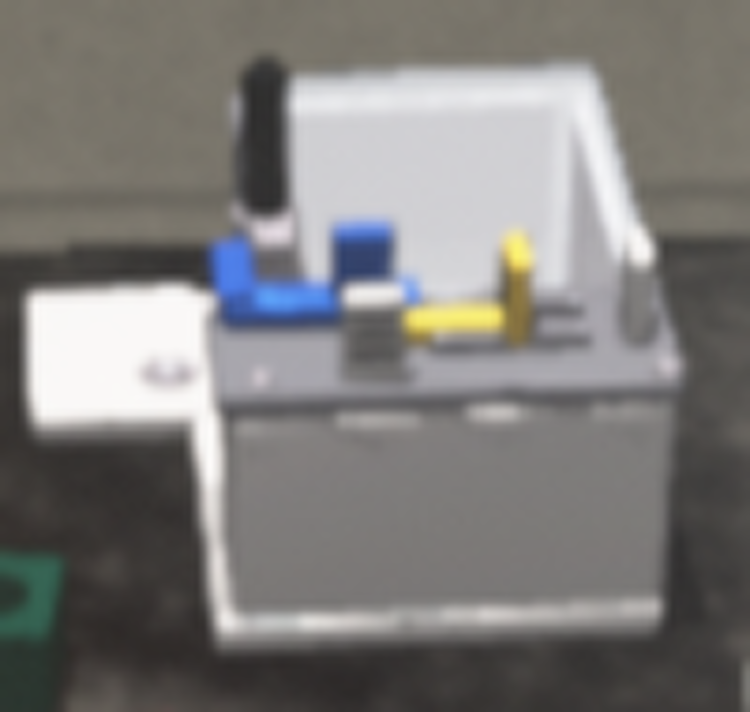

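View pics/tub_t.png

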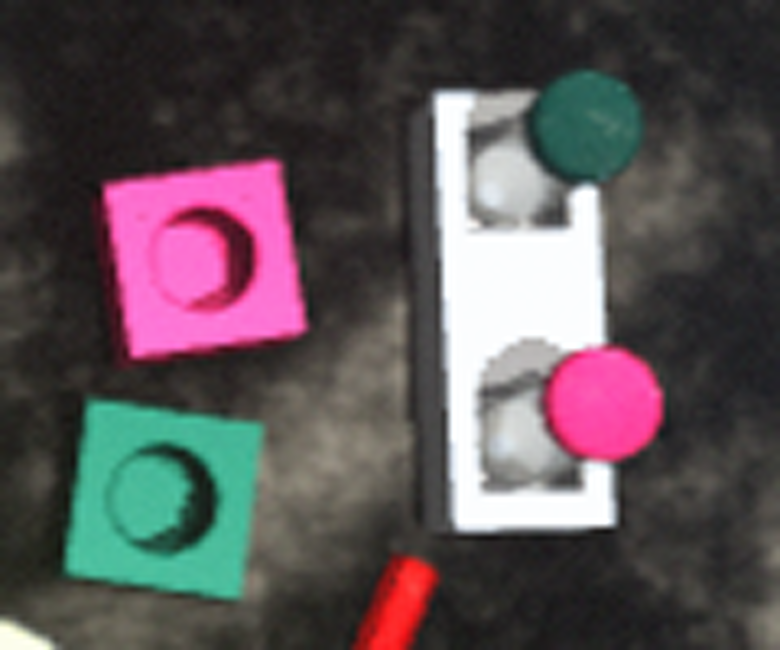

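View pics/tub_s.png

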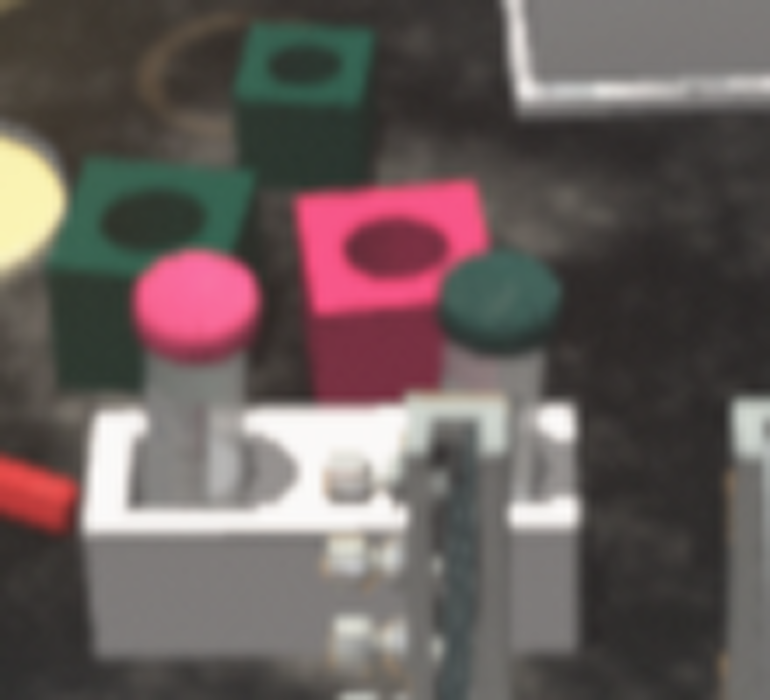

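Run:
```python
from h import *
np.set_printoptions(precision=4,suppress=True)
def tt(x,y): return (210+y/6.5-0.5+.5/6.5,350+x/6.5-0.5+.5/6.5)
def ts(x,y): return (255+y/7-.43,255+x/7-.43)
for nm,a,b in (("pink",ts(198,293),tt(604,404)),("green",ts(502,285),tt(590,127))):
    print(nm,tri(a,b),"z.121",atz("top",b,.121),atz("side",a,.121))
print("stand corners z.05")
for c in ((433,91),(452,531),(616,526)): print(atz("top",tt(*c),.05))
print("stand side corners");
for c in ((100,408),(82,528),(579,523),(577,407)): print(atz("side",ts(*c),.05))
print("holders top face, pink:")
for L in (((103,184),(280,160),(307,331),(130,360)),((86,400),(264,423),(243,599),(65,575))):
    c=np.array([atz("top",tt(*q),.05) for q in L]); print(c.mean(0),np.linalg.norm(np.diff(c,axis=0),axis=1))
print("well ellipses top", atz("top",tt(203,259),.05),atz("top",tt(162,498),.05))
print("holders side: green, pink wells", atz("side",ts(154,220),.05),atz("side",ts(397,248),.05))
def ut(x,y): return (145+y/6.5-.43,205+x/6.5-.43)
def us(x,y): return (185+y/7.5-.43,300+x/7.5-.43)
print("tote")
# (name, side px, top px, z)
for nm,a,b in (("grip top",us(264,62),ut(352,448)),("ytab top c",us(517,240),ut(627,213)),("ypost top c",us(637,240),ut(620,90)),
  ("btab top c",us(363,230),ut(581,352)),("bpost top c",us(373,295),ut(706,342)),):
    X,e=tri(a,b); print(nm,X,round(e,4),"z known", atz("top",b,.155 if nm[0]=="g" else .133),atz("side",a,.155 if nm[0]=="g" else .133))
# rack post top
print("rack", proj("top",[0.45,-0.5,0.2]))
```

```text
pink (array([ 0.433 , -0.4197,  0.1211]), np.float64(0.0012127822081492883)) z.121 [ 0.4318 -0.4198  0.121 ] [ 0.4342 -0.4194  0.121 ]
green (array([ 0.5168, -0.4192,  0.1221]), np.float64(0.001735640081409531)) z.121 [ 0.5152 -0.4196  0.121 ] [ 0.5185 -0.4175  0.121 ]
stand corners z.05
[ 0.5381 -0.3868  0.05  ]
[ 0.3965 -0.3871  0.05  ]
[ 0.3973 -0.4395  0.05  ]
stand side corners
[ 0.3996 -0.3854  0.05  ]
[ 0.3984 -0.4369  0.05  ]
[ 0.5395 -0.4371  0.05  ]
[ 0.5404 -0.3874  0.05  ]
holders top face, pink:
[ 0.4846 -0.3112  0.05  ] [0.0578 0.0558 0.0576]
[ 0.408 -0.296  0.05 ] [0.0572 0.0561 0.0568]
well ellipses top [ 0.4844 -0.3106  0.05  ] [ 0.4083 -0.2952  0.05  ]
holders side: green, pink wells [ 0.4099 -0.2962  0.05  ] [ 0.4866 -0.3118  0.05  ]
tote
grip top [ 0.544  -0.0687  0.1571] 0.0001 z known [ 0.5445 -0.0685  0.155 ] [ 0.544  -0.0649  0.155 ]
ytab top c [ 0.6197 -0.1482  0.1356] 0.001 z known [ 0.6193 -0.1482  0.133 ] [ 0.6211 -0.1433  0.133 ]
ypost top c [ 0.6577 -0.1464  0.134 ] 0.0005 z known [ 0.6575 -0.1464  0.133 ] [ 0.6585 -0.1444  0.133 ]
btab top c [ 0.5751 -0.1342  0.1325] 0.0018 z known [ 0.5768 -0.1341  0.133 ] [ 0.5733 -0.1358  0.133 ]
bpost top c [ 0.5772 -0.1716  0.1317] 0.0025 z known [ 0.5794 -0.1715  0.133 ] [ 0.5746 -0.1748  0.133 ]
rack [258.0364 497.5316]
```

Run:
```python
from h import *
np.set_printoptions(precision=4,suppress=True)
T=cv2.imread("pics/top0.png");S=cv2.imread("pics/side0.png")
crop("top",T,110,290,400,600,4,"pics/rack_t.png")
crop("side",S,280,480,290,450,4,"pics/rack_s.png")
```

```text
(no output)
```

View pics/rack_t.png

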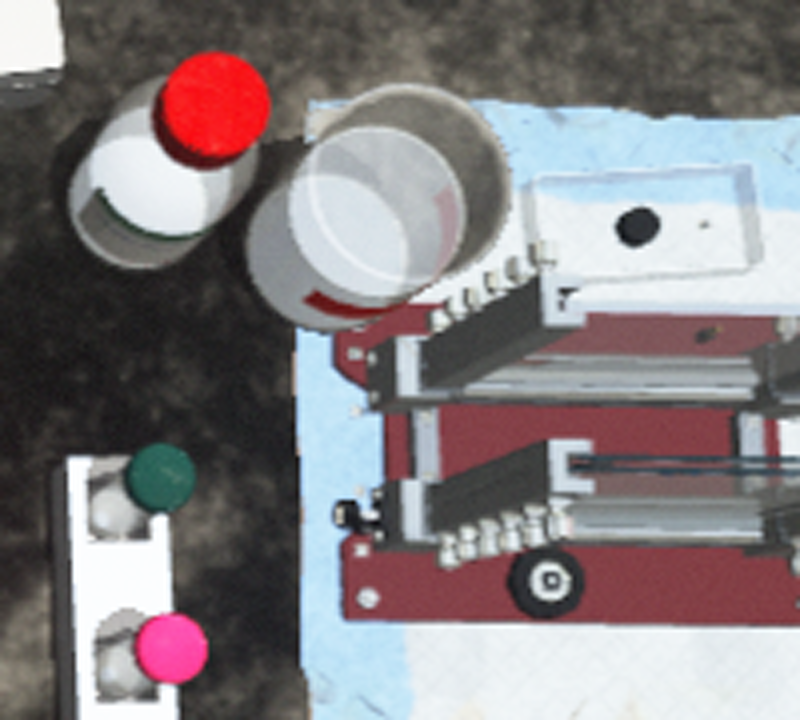

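View pics/rack_s.png

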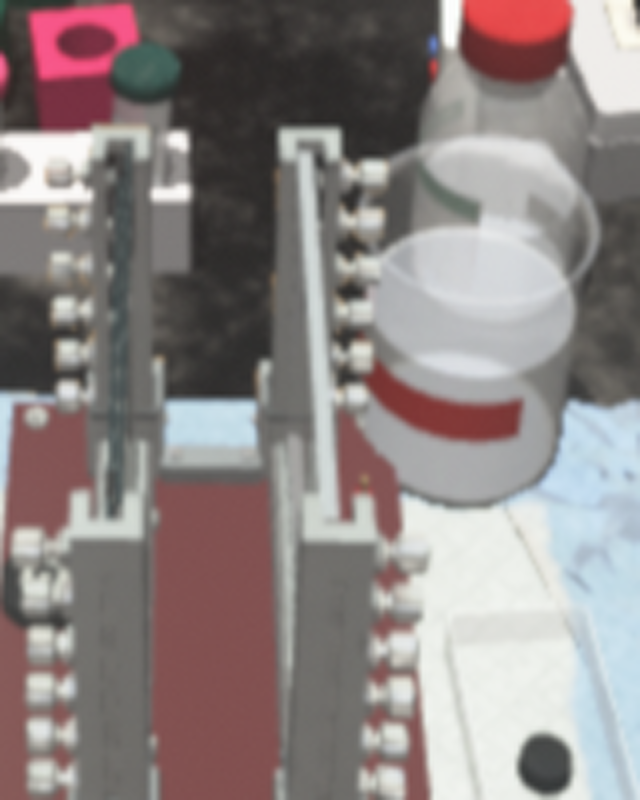

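Run:
```python
from h import *
np.set_printoptions(precision=4,suppress=True)
t=lambda x,y:(110+y/4-.4,400+x/4-.4)
s=lambda x,y:(280+y/4-.4,290+x/4-.4)
for nm,a,b in (("near post",s(122,138),t(570,455)),("far post",s(310,138),t(563,290)),("bottle cap",s(517,8),t(220,100))):
    print(nm,tri(a,b))
print("near post base", atz("top",t(410,510),0),atz("top",t(360,515),0.02))
print("bottle foot",atz("top",t(140,200),0))
```

```text
near post (array([ 0.5084, -0.5785,  0.2141]), np.float64(0.0010572946918732849))
far post (array([ 0.5833, -0.5807,  0.2149]), np.float64(0.0011016531674527042))
bottle cap (array([ 0.6895, -0.4429,  0.1716]), np.float64(0.00017886849851509186))
near post base [ 0.5135 -0.5854  0.    ] [ 0.5085 -0.5506  0.02  ]
bottle foot [ 0.6911 -0.4442  0.    ]
```

arm_command(
  plan=[-1,0.5,0.28,0,0.12,-1,0.965,0.301,0,0.237,-1,0.965,0.301,0,0.237,-1,0.965,0.301,0,0.237,-1,0.965,0.301,0,0.237,-1,0.965,0.301,0,0.237,-1,0.965,0.301,0,0.237,-1,0.965,0.301,0,0.237,-1,0.965,0.301,0,0.237,-1,0.965,0.301,0,0.237,-1,0.965,0.301,0,0.237,-1,0.965,0.301,0,0.237],
  newtons=20,
)

```text
time_s: 3.2
ee_pos: [0.5117, -0.4155, 0.405]
eef_rot: [3.141, 0.0, 0.728]
force: [-0.0, -0.2, -0.8]
grip_width: 0.0941
```

arm_command(
  plan=[-1,0.003,0.002,-0.1,0,-1,0.003,0.002,-0.2,0,-1,0.003,0.002,-0.3,0,-1,0.003,0.002,-0.35,0,-1,0.003,0.002,-0.35,0,-1,0.003,0.002,-0.35,0,1,0.003,0.002,-0.35,0,1,0.003,0.002,-0.35,0,1,0.003,0.002,-0.35,0,1,0.003,0.002,-0.35,0,1,0.003,0.002,-0.35,0,1,0.003,0.002,-0.35,0,1,0.003,0.002,-0.35,0],
  newtons=20,
)

```text
time_s: 4.5
ee_pos: [0.5141, -0.4139, 0.2646]
eef_rot: [-3.142, -0.0, 0.729]
force: [0.6, -0.1, -0.6]
grip_width: 0.0412
```

Run:
```python
from h import *
S=vision.camera("side");T=vision.camera("top")
a=cv2.resize(T[160:320,360:520],(400,400),interpolation=2);b=cv2.resize(S[200:360,240:400],(400,400),interpolation=2)
cv2.imwrite("pics/g1.png",np.hstack([a,b]))
o=sensors.get_obs();print(o["ee_pos"],o["eef_rot"],o["force"],o["grip_width"],o["time_s"])
```

```text
[ 0.51411358 -0.41393408  0.26463002] [-3.14157302e+00 -8.19221451e-06  7.29224317e-01] [-0.09047432 -0.26866949 -0.04714176] 0.03371449951275109 4.6
```

View pics/g1.png

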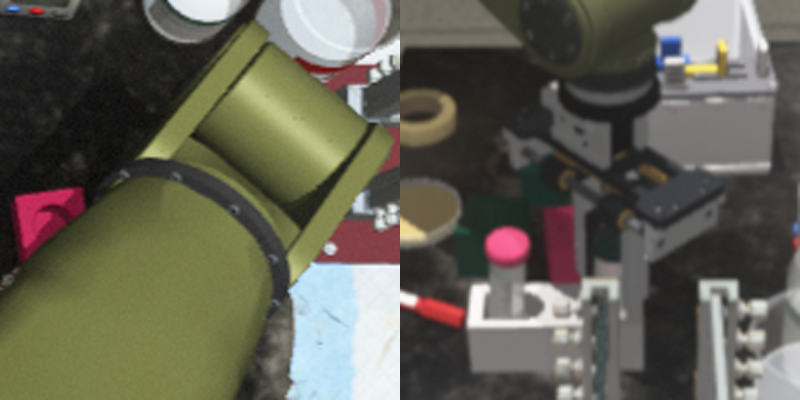

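arm_command(
  plan=[1,0,0,0,0,1,0,0,0,0,1,0,0,0,0,1,0,0,0,0],
  newtons=20,
)

```text
time_s: 5.0
ee_pos: [0.5141, -0.4139, 0.2646]
eef_rot: [-3.142, -0.0, 0.729]
force: [-0.9, -1.3, -0.1]
grip_width: 0.0342
```

arm_command(
  plan=[1,0,0,0.05,0,1,0,0,0.1,0,1,0,0,0.15,0,1,0,0,0.2,0,1,0,0,0.25,0,1,0,0,0.25,0,1,0,0,0.25,0,1,0,0,0.25,0],
  newtons=20,
)

```text
time_s: 5.8
ee_pos: [0.514, -0.4139, 0.3631]
eef_rot: [-3.14, 0.0, 0.729]
force: [0.0, -1.0, -1.3]
grip_width: 0.0347
```

Run:
```python
from h import *
S=vision.camera("side");T=vision.camera("top")
a=cv2.resize(T[160:320,360:520],(400,400),interpolation=2);b=cv2.resize(S[200:360,260:420],(400,400),interpolation=2)
cv2.imwrite("pics/g2.png",np.hstack([a,b]))
o=sensors.get_obs();print(o["ee_pos"],o["eef_rot"],o["force"],o["grip_width"],o["time_s"])
```

```text
[ 0.51405715 -0.41394385  0.36336737] [-3.13981730e+00  2.18897785e-04  7.29151331e-01] [-0.0453289  -0.12468746 -0.5906911 ] 0.03408558813362723 5.9
```

View pics/g2.png

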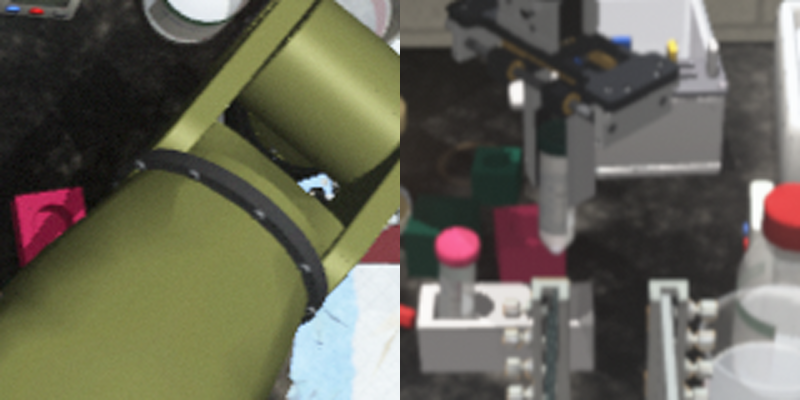

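Run:
```python
from h import *
S=vision.camera("side")
sc=6;r0,c0=240,300
im=cv2.resize(S[r0:r0+90,c0:c0+80],None,fx=sc,fy=sc,interpolation=2)
x,y=0.5141,-0.4139
for z in (0.105,0.13,0.16,0.19,0.21,0.22):
    p=proj("side",[x,y,z]); cv2.circle(im,(int((p[1]-c0+.5)*sc),int((p[0]-r0+.5)*sc)),3,(0,0,255),-1)
    print(z,p)
cv2.imwrite("pics/g3.png",im)
```

```text
0.105 [300.4856317  324.08142405]
0.13 [290.51326139 323.94436716]
0.16 [278.19331535 323.77504597]
0.19 [265.47031449 323.60018533]
0.21 [256.75451932 323.48039838]
0.22 [252.32415058 323.41950888]
```

View pics/g3.png

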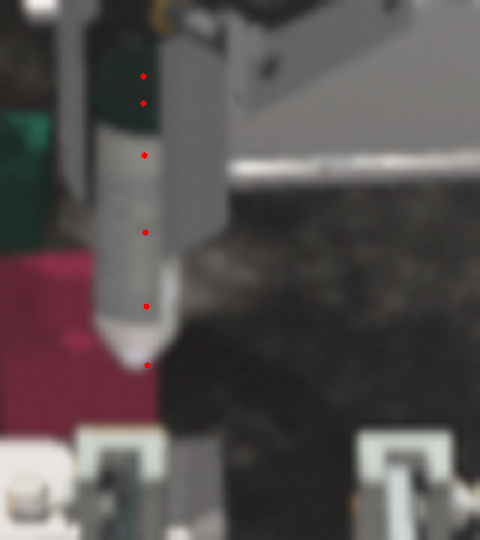

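arm_command(
  plan=[1,-0.1,0.115,0,0,1,-0.2,0.23,0,0,1,-0.256,0.2935,0,0,1,-0.256,0.2935,0,0,1,-0.256,0.2935,0,0,1,-0.256,0.2935,0,0,1,-0.256,0.2935,-0.05,0,1,-0.256,0.2935,-0.1,0,1,-0.256,0.2935,-0.1,0,1,-0.256,0.2935,-0.1,0],
)

```text
time_s: 6.95
ee_pos: [0.4123, -0.2972, 0.3248]
eef_rot: [-3.141, 0.0, 0.729]
force: [-0.3, 0.9, 0.7]
grip_width: 0.0342
```

```bash
cat > chk.py <<'E'
from h import *
import sys
f,z,wx,wy,r0,c0=sys.argv[1],*map(float,sys.argv[2:5]),*map(int,sys.argv[5:7])
S=vision.camera("side");T=vision.camera("top")
o=sensors.get_obs();x,y,tz=o["ee_pos"]
print(o["ee_pos"],o["force"],o["grip_width"],o["time_s"])
sc=6
im=cv2.resize(S[r0:r0+90,c0:c0+65],None,fx=sc,fy=sc,interpolation=2)
def dot(X,col):
    p=proj("side",X); cv2.circle(im,(int((p[1]-c0+.5)*sc),int((p[0]-r0+.5)*sc)),3,col,-1)
tip=tz-z
for h in (0,.03,.06,.09,.116): dot([x,y,tip+h],(0,0,255))
for a in range(0,360,30): dot([wx+.01675*np.cos(np.radians(a)),wy+.01675*np.sin(np.radians(a)),.05],(0,255,255))
t=cv2.resize(T[190:350,300:460],(400,540),interpolation=2)
cv2.imwrite(f,np.hstack([im,t]))
E
python3 chk.py pics/g4.png 0.2586 0.409 -0.2957 235 240
```

```text
[ 0.41210848 -0.29705136  0.32550183] [-0.22761902  0.0395186  -0.44648804] 0.03423397035730501 7.05
```

View pics/g4.png

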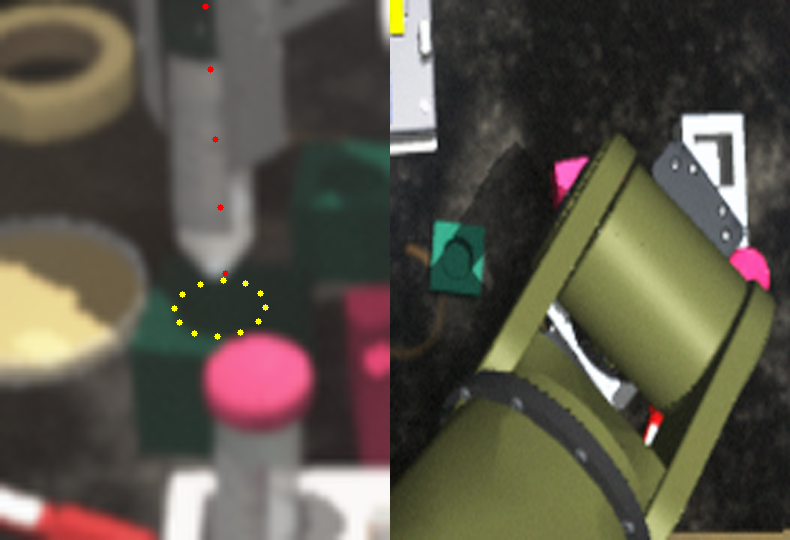

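arm_command(
  plan=[1,0,0,-0.03,0,1,0,0,-0.06,0,1,0,0,-0.08,0,1,0,0,-0.1,0,1,0,0,-0.115,0,1,0,0,-0.125,0],
)

```text
time_s: 7.65
ee_pos: [0.4117, -0.2965, 0.274]
eef_rot: [-3.141, 0.0, 0.729]
force: [-0.7, -0.1, -0.1]
grip_width: 0.0344
```

arm_command(
  plan=[1,0,0,-0.01,0,1,0,0,-0.02,0,1,0,0,-0.025,0,1,0,0,-0.025,0],
)

```text
time_s: 8.05
ee_pos: [0.4117, -0.2966, 0.2645]
eef_rot: [-3.142, -0.0, 0.729]
force: [0.0, -0.8, -0.4]
grip_width: 0.0337
```

```bash
python3 chk.py pics/g5.png 0.2586 0.409 -0.2957 245 240
```

```text
[ 0.41170047 -0.29656665  0.26477665] [-0.11109628  0.15540309 -0.91662619] 0.03419756930164312 8.15
```

View pics/g5.png

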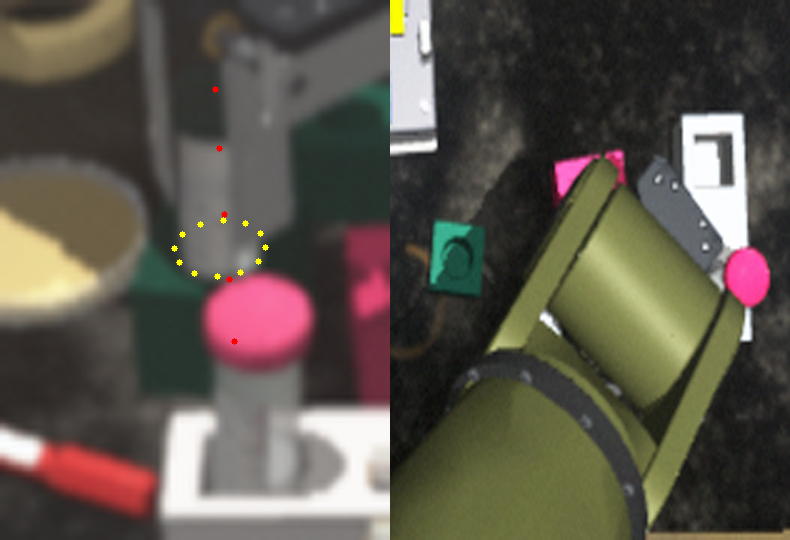

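arm_command(
  plan=[-0.4,0,0,0,0,-0.4,0,0,0,0,-0.4,0,0,0,0,-0.4,0,0,0,0,-0.4,0,0,0.08,0,-0.5,0,0,0.2,0,-0.6,0,0,0.3,0,-1,0.02,-0.15,0.3,0,-1,0.043,-0.295,0.3,0,-1,0.043,-0.295,0.3,0,-1,0.043,-0.295,0.3,0,-1,0.043,-0.295,0.3,0,-1,0.043,-0.295,0.3,0],
)

```text
time_s: 9.45
ee_pos: [0.4289, -0.4137, 0.3847]
eef_rot: [-3.141, -0.0, 0.73]
force: [-0.1, -0.0, 0.6]
grip_width: 0.0937
```

```bash
python3 chk.py pics/g6.png 0.2586 0.409 -0.2957 235 240
```

```text
[ 0.42901412 -0.41372106  0.38500667] [ 0.20864259 -0.02203981 -0.40562187] 0.09434394486377877 9.55
```

View pics/g6.png

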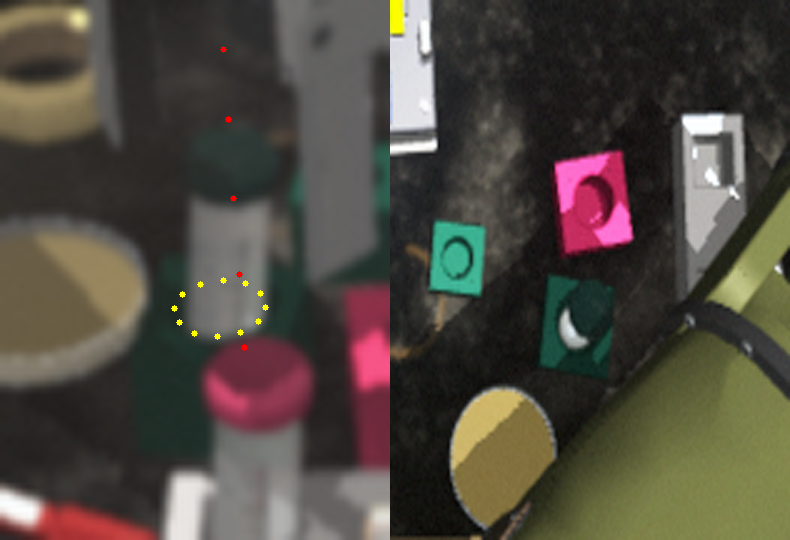

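arm_command(
  plan=[-1,0,-0.002,-0.1,0,-1,0,-0.002,-0.2,0,-1,0,-0.002,-0.3,0,-1,0,-0.002,-0.3,0,-1,0,-0.002,-0.3,0,1,0,-0.002,-0.3,0,1,0,-0.002,-0.3,0,1,0,-0.002,-0.3,0,1,0,-0.002,-0.3,0,1,0,-0.002,-0.3,0,1,0,-0.002,-0.3,0,1,0,-0.002,-0.3,0,1,0,-0.002,-0.3,0,1,0,-0.002,-0.3,0,1,0,-0.002,-0.3,0,1,0,-0.002,-0.3,0],
)

```text
time_s: 11.15
ee_pos: [0.4289, -0.4154, 0.2646]
eef_rot: [3.142, -0.0, 0.729]
force: [-0.3, -0.4, 0.6]
grip_width: 0.0341
```

arm_command(
  plan=[1,0,0,0.05,0,1,0,0,0.1,0,1,0,0,0.15,0,1,0,0,0.2,0,1,0,0,0.25,0,1,0.03,0.05,0.25,0,1,0.08,0.14,0.25,0,1,0.12,0.21,0.25,0,1,0.148,0.2585,0.25,0,1,0.148,0.2585,0.25,0,1,0.148,0.2585,0.25,0,1,0.148,0.2585,0.2,0,1,0.148,0.2585,0.15,0,1,0.148,0.2585,0.15,0,1,0.148,0.2585,0.15,0],
)

```text
time_s: 12.65
ee_pos: [0.4878, -0.3128, 0.325]
eef_rot: [-3.141, 0.0, 0.728]
force: [0.6, -0.5, -0.3]
grip_width: 0.034
```

```bash
python3 chk.py pics/g7.png 0.2586 0.4855 -0.3112 235 280
```

```text
[ 0.48799685 -0.31250741  0.32584382] [-0.77562149 -0.32350161  1.09198155] 0.03430820015835265 12.75
```

View pics/g7.png

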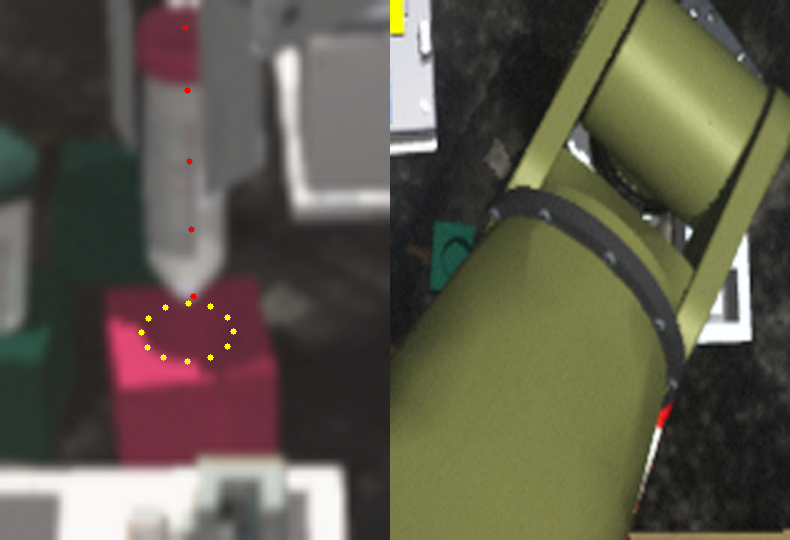

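arm_command(
  plan=[1,0,0,-0.03,0,1,0,0,-0.06,0,1,0,0,-0.08,0,1,0,0,-0.1,0,1,0,0,-0.115,0,1,0,0,-0.125,0,1,0,0,-0.135,0,1,0,0,-0.145,0,1,0,0,-0.151,0,1,0,0,-0.151,0],
)

```text
time_s: 13.75
ee_pos: [0.4881, -0.312, 0.2643]
eef_rot: [3.141, -0.0, 0.729]
force: [0.3, -0.4, 1.3]
grip_width: 0.0338
```

```bash
python3 chk.py pics/g8.png 0.2586 0.4855 -0.3112 235 280
```

```text
[ 0.48811741 -0.31198141  0.26446387] [-0.36894374 -0.08445427  0.64266297] 0.03425356402310135 13.85
```

View pics/g8.png

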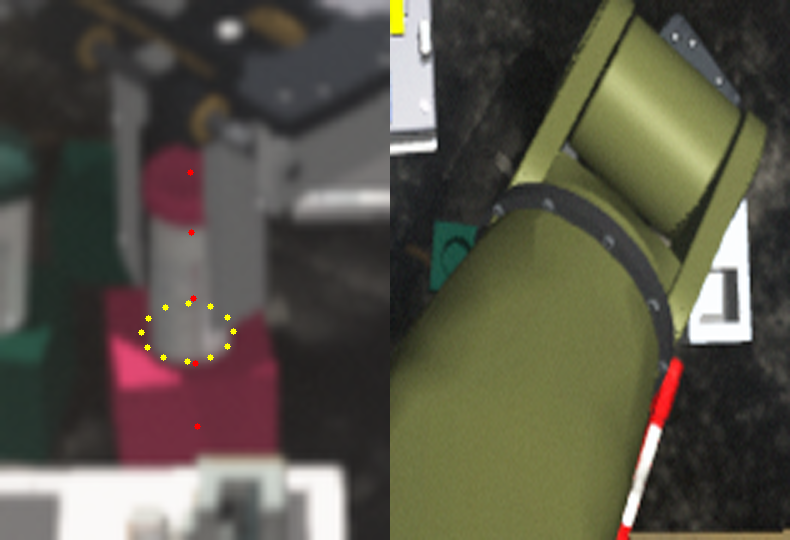

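arm_command(
  plan=[-0.3,0,0,0,0,-0.3,0,0,0,0,-0.3,0,0,0,0,-0.3,0,0,0,0,-0.35,0,0,0.08,0,-0.45,0,0,0.2,0,-0.574,0,0,0.3,0,-0.574,0,0,0.35,0,-0.574,0,0.1,0.35,0.06,-0.574,0,0.2,0.35,0.12,-0.574,0,0.3,0.35,0.2,-0.574,0,0.3,0.35,0.3,-0.574,0,0.3,0.35,0.4,-0.574,0,0.3,0.35,0.428,-0.574,0,0.3,0.35,0.428],
)

```text
time_s: 15.35
ee_pos: [0.4881, -0.1918, 0.4043]
eef_rot: [3.141, 0.0, 1.631]
force: [-0.4, 0.9, 0.2]
grip_width: 0.0735
```

Run:
```python
from h import *
np.set_printoptions(precision=4,suppress=True)
print("shelf corner",tri((178,418),(108,240)))
S=vision.camera("side");T=vision.camera("top")
cv2.imwrite("pics/s9.png",S);cv2.imwrite("pics/t9.png",T)
a=cv2.resize(T[200:340,340:460],(420,490),interpolation=2);b=cv2.resize(S[250:360,240:360],(410,376),interpolation=2)
b=cv2.copyMakeBorder(b,0,114,0,0,0)
cv2.imwrite("pics/g9.png",np.hstack([a,b]))
o=sensors.get_obs();print(o["ee_pos"],o["eef_rot"],o["force"],o["grip_width"],o["time_s"])
for nm in("green_tube","pink_tube"):
  for c in("side","top"): print(nm,c,vision.pinpoint(nm,c)[:1],)
```

```text
shelf corner (array([ 0.7476, -0.0344,  0.1754]), np.float64(0.0023547092454301987))
[ 0.4881 -0.1919  0.4043] [3.1416 0.     1.6262] [-0.3225 -0.008  -0.7079] 0.07381336743163039 15.45
green_tube side [{'at': [298.0, 279.2], 'confidence': 0.86}]
green_tube top [{'at': [287.9, 370.7], 'confidence': 0.9}]
pink_tube side [{'at': [306.6, 307.8], 'confidence': 0.97}]
pink_tube top [{'at': [255.1, 380.9], 'confidence': 0.68}]
```

View pics/g9.png

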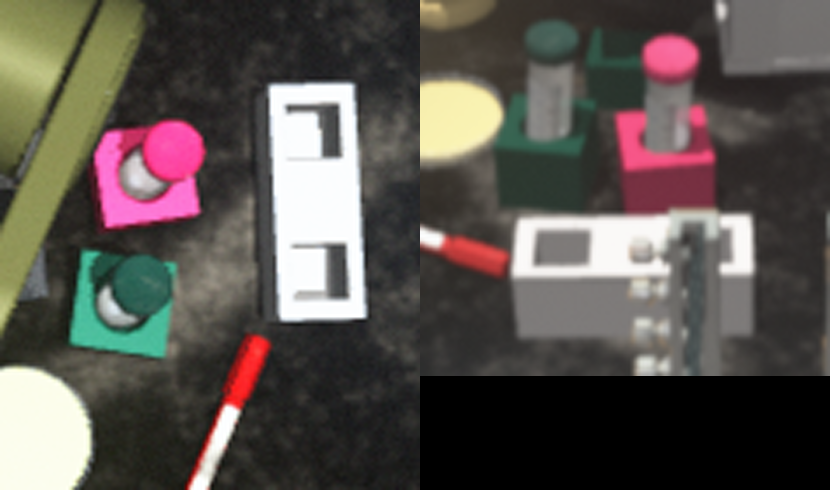

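View pics/s9.png

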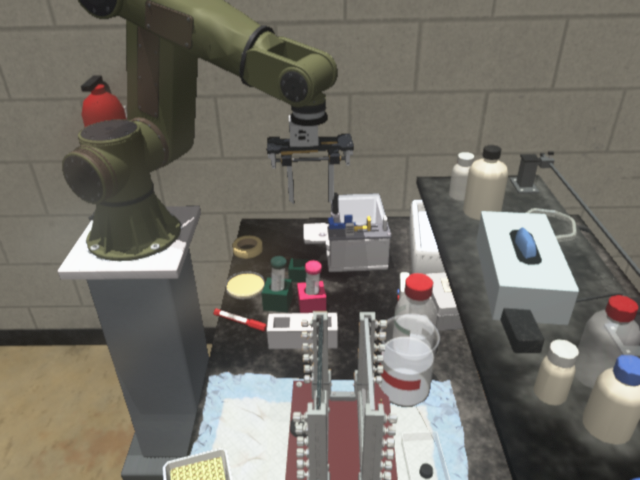

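Run:
```python
from h import *
np.set_printoptions(precision=4,suppress=True)
f=lambda s,t:print(tri(s,t))
f((250+52/3.417,240+250/3.417),(200+148/3.5,340+173/3.5))
f((250+38/3.417,240+131/3.417),(200+284/3.5,340+140/3.5))
S=cv2.imread("pics/s9.png");T=cv2.imread("pics/top0.png")
a=cv2.resize(T[50:200,210:350],(448,480),interpolation=2);b=cv2.resize(S[170:290,350:440],(342,456),interpolation=2)
b=cv2.copyMakeBorder(b,0,24,0,0,0);cv2.imwrite("pics/tray.png",np.hstack([a,b]))
T=cv2.imread("pics/t9.png");S=cv2.imread("pics/s9.png");
```

```text
(array([ 0.4914, -0.3187,  0.1215]), np.float64(0.0009012869737585652))
(array([ 0.4167, -0.2983,  0.1186]), np.float64(0.0011782250556789584))
```

View pics/tray.png

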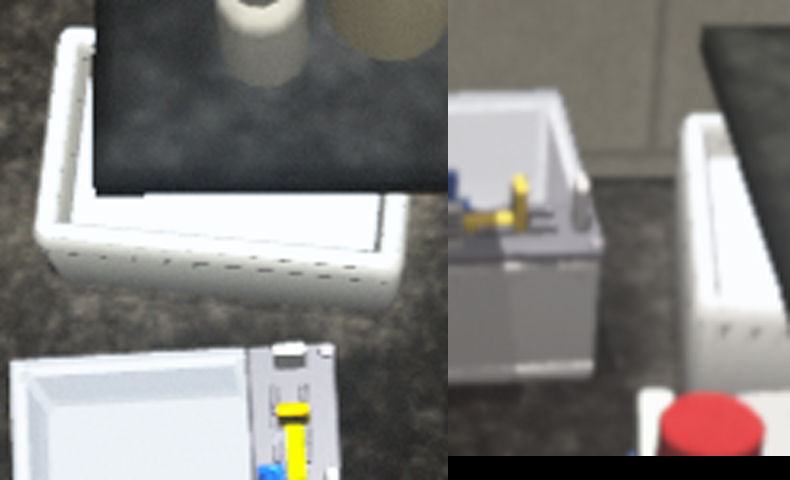

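Run:
```python
from h import *
np.set_printoptions(precision=4,suppress=True)
print(tri((251.6,416),(136,335)), atz("top",(136,310),.07), atz("top",(136,310),.09))
S=vision.camera("side");T=vision.camera("top")
for k in range(2):
  pass
for nm in ["yellow_tab","yellow_fixed","blue_tab","blue_fixed","gate_grip"]:
    a=vision.pinpoint(nm,"side");b=vision.pinpoint(nm,"top")
    print(nm,[(np.round(x["at"],1),round(x["confidence"],2)) for x in a],[(np.round(x["at"],1),round(x["confidence"],2)) for x in b])
cv2.imwrite("pics/t10.png",cv2.resize(T[145:245,205:325],None,fx=5,fy=5,interpolation=2))
```

```text
(array([ 0.7228, -0.218 ,  0.0821]), np.float64(0.0025077418119482985)) [ 0.7248 -0.1658  0.07  ] [ 0.7179 -0.166   0.09  ]
yellow_tab [(array([303.5, 402.8]), 0.71), (array([222.5, 370.4]), 0.68), (array([214.8, 336.8]), 0.57)] []
yellow_fixed [(array([222.6, 388.4]), 0.39)] [(array([259.1, 424.2]), 0.57), (array([157. , 301.1]), 0.42)]
blue_tab [(array([218.1, 349.2]), 0.67)] [(array([163.2, 303.5]), 0.7)]
blue_fixed [(array([228.7, 350.7]), 0.54), (array([212.4, 335.6]), 0.26)] []
gate_grip [(array([198.6, 334.9]), 0.65)] [(array([215. , 257.5]), 0.66), (array([260.8, 423.4]), 0.52)]
```

View pics/t10.png

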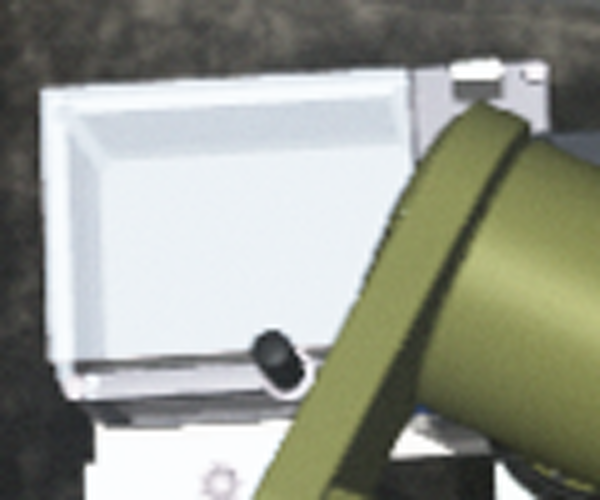

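arm_command(
  plan=[-0.574,0.1,0.03,0,0,-0.574,0.2,0.06,0,0,-0.574,0.3,0.09,0,0,-0.574,0.397,0.112,0,0,-0.574,0.397,0.112,0,0,-0.574,0.397,0.112,0,0,-0.574,0.397,0.112,-0.1,0,-0.574,0.397,0.112,-0.1,0,-0.574,0.397,0.112,-0.1,0],
)

```text
time_s: 17.15
ee_pos: [0.6463, -0.1476, 0.3652]
eef_rot: [-3.141, -0.0, 1.625]
force: [0.8, 0.7, 1.3]
grip_width: 0.0739
```

```bash
cat > tv.py <<'E'
from h import *
import sys
S=vision.camera("side");T=vision.camera("top")
o=sensors.get_obs();print(np.round(o["ee_pos"],4),np.round(o["eef_rot"],3),np.round(o["force"],1),round(o["grip_width"],4),o["time_s"])
b=cv2.resize(S[150:270,310:420],(550,600),interpolation=2); a=cv2.resize(T[145:265,200:330][:, :],(250,231),interpolation=2)
x,y,z=o["ee_pos"]
for d in (0.199,0.18,0.161):
    p=proj("side",[x,y,z-d]); cv2.circle(b,(int((p[1]-310+.5)*5),int((p[0]-150+.5)*5)),3,(0,0,255),-1)
a=cv2.copyMakeBorder(a,0,600-231,0,0,0)
cv2.imwrite(sys.argv[1],np.hstack([b,a]))
E
python3 tv.py pics/y1.png
```

```text
[ 0.6466 -0.1475  0.3666] [3.139e+00 1.000e-03 1.625e+00] [-0.1 -0.4  1. ] 0.0746 17.25
```

View pics/y1.png

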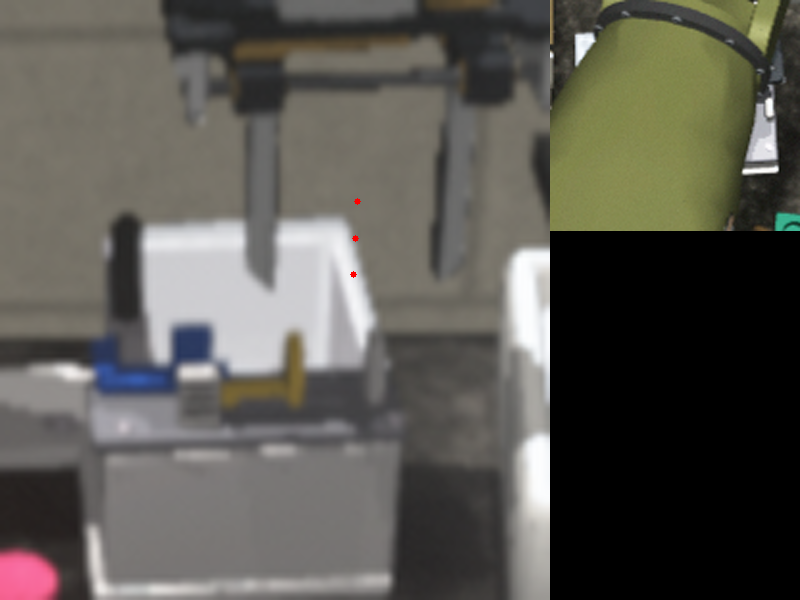

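arm_command(
  plan=[-0.574,0,0,-0.05,0,-0.574,0,0,-0.1,0,-0.574,0,0,-0.146,0,-0.574,0,0,-0.146,0,-0.574,0,0,-0.146,0],
)

```text
time_s: 17.75
ee_pos: [0.647, -0.1473, 0.3078]
eef_rot: [3.139, 0.001, 1.625]
force: [0.2, 0.5, -0.2]
grip_width: 0.0737
```

```bash
python3 tv.py pics/y2.png
```

```text
[ 0.647  -0.1473  0.3075] [3.140e+00 1.000e-03 1.625e+00] [ 0.5 -0.3  4.8] 0.0741 17.85
```

View pics/y2.png

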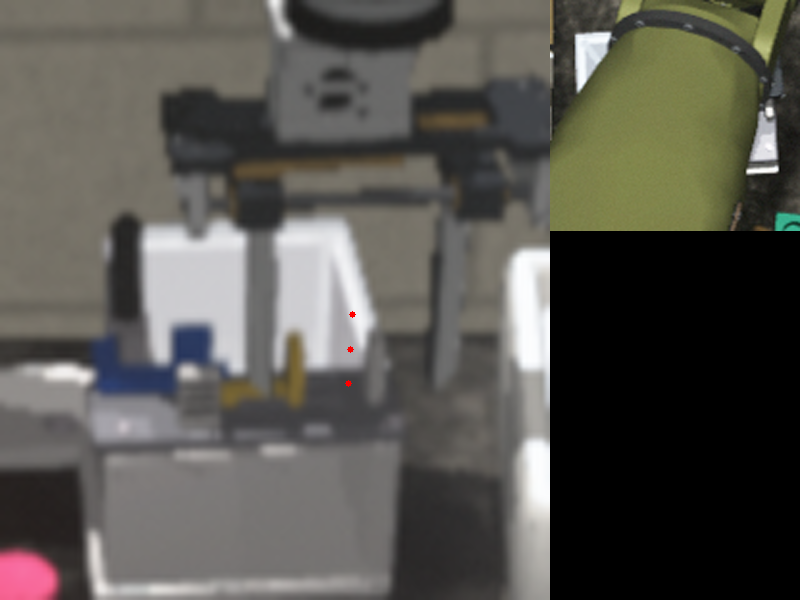

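arm_command(
  plan=[-0.574,0,0,0.01,0,-0.574,0,0,0.01,0],
)

```text
time_s: 18.05
ee_pos: [0.6469, -0.1472, 0.3108]
eef_rot: [3.141, 0.0, 1.626]
force: [0.7, 0.3, -0.6]
grip_width: 0.074
```

arm_command(
  plan=[0,0,0,0,0,0.1,0,0,0,0,0.2,0,0,0,0,0.3,0,0,0,0,0.5,0,0,0,0,0.6,0,0,0,0,1,0,0,0,0,1,0,0,0,0,1,0,0,0,0,1,0,0,0,0],
  newtons=20,
)

```text
time_s: 19.05
ee_pos: [0.6475, -0.1471, 0.3097]
eef_rot: [3.138, 0.001, 1.626]
force: [11.2, -0.8, -6.2]
grip_width: 0.03
```

```bash
python3 tv.py pics/y3.png
```

```text
[ 0.6475 -0.1471  0.3096] [3.138e+00 1.000e-03 1.626e+00] [10.4 -1.5 -5.6] 0.0295 19.15
```

View pics/y3.png

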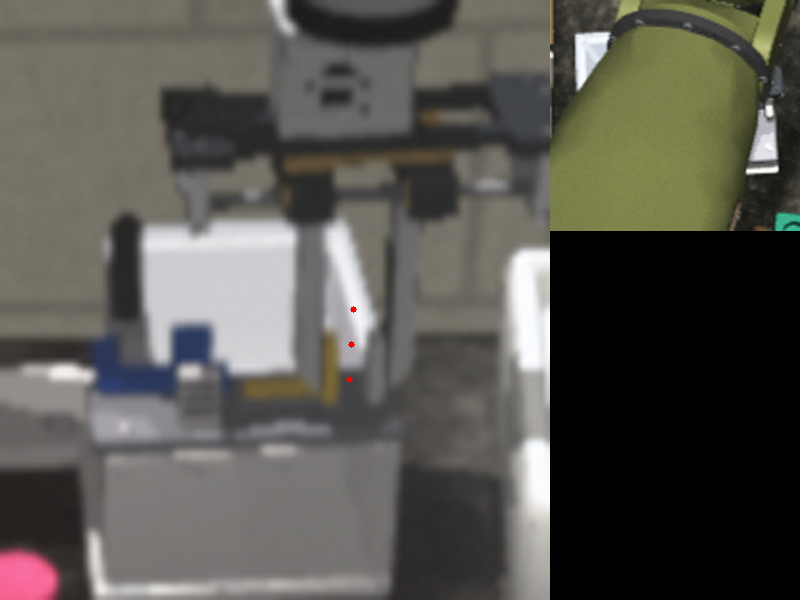

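arm_command(
  plan=[1,0.0025,0,0,0,1,0.0025,0,0,0,1,0.0025,0,0,0],
  newtons=30,
)

```text
time_s: 19.45
ee_pos: [0.6481, -0.1471, 0.3097]
eef_rot: [3.141, 0.0, 1.626]
force: [6.3, -0.9, -3.7]
grip_width: 0.0293
```

arm_command(
  plan=[-0.5,0,0,0,0,-0.5,0,0,0,0,-0.5,0,0,0,0,-0.5,0,0,0,0,-0.5,0,0,0.08,0,-0.5,0,0,0.16,0,-0.574,0,0,0.2375,0,-0.574,-0.18,-0.0345,0.2375,-0.75,-0.574,-0.18,-0.0345,0.2375,-0.75,-0.574,-0.18,-0.0345,0.2375,-0.75,-0.574,-0.18,-0.0345,0.2375,-0.75,-0.574,-0.18,-0.0345,0.2375,-0.75,-0.574,-0.18,-0.0345,0.2375,-0.75,-0.574,-0.18,-0.0345,0.2375,-0.75,-0.574,-0.18,-0.0345,0.2375,-0.75,-0.574,-0.18,-0.0345,0.2375,-0.75,-0.574,-0.18,-0.0345,0.2375,-0.75,-0.574,-0.18,-0.0345,0.2375,-0.75,-0.574,-0.18,-0.0345,0.2375,-0.75,-0.574,-0.18,-0.0345,0.2375,-0.75],
)

```text
time_s: 21.45
ee_pos: [0.5758, -0.1609, 0.4049]
eef_rot: [-3.142, -0.0, 0.057]
force: [-0.3, -1.1, -0.6]
grip_width: 0.0738
```

```bash
python3 tv.py pics/b1.png
```

```text
[ 0.5759 -0.1609  0.4049] [-3.142 -0.     0.057] [ 0.5 -0.  -0.1] 0.0738 21.55
```

View pics/b1.png

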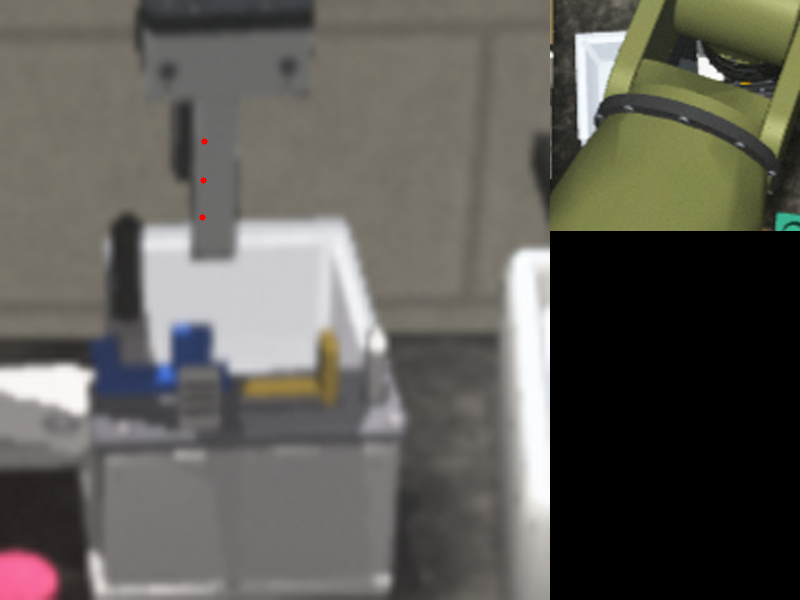

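arm_command(
  plan=[-0.574,-0.0025,0,-0.08,0,-0.574,-0.0025,0,-0.15,0,-0.574,-0.0025,0,-0.2,0,-0.574,-0.0025,0,-0.2375,0,-0.574,-0.0025,0,-0.2375,0,-0.574,-0.0025,0,-0.2375,0],
)

```text
time_s: 22.15
ee_pos: [0.5751, -0.161, 0.3106]
eef_rot: [3.141, -0.001, 0.055]
force: [-0.3, -0.9, 0.7]
grip_width: 0.0737
```

```bash
python3 tv.py pics/b2.png
```

```text
[ 0.5751 -0.161   0.3111] [ 3.141e+00 -2.000e-03  5.500e-02] [-0.7  0.  -0.1] 0.0739 22.25
```

View pics/b2.png

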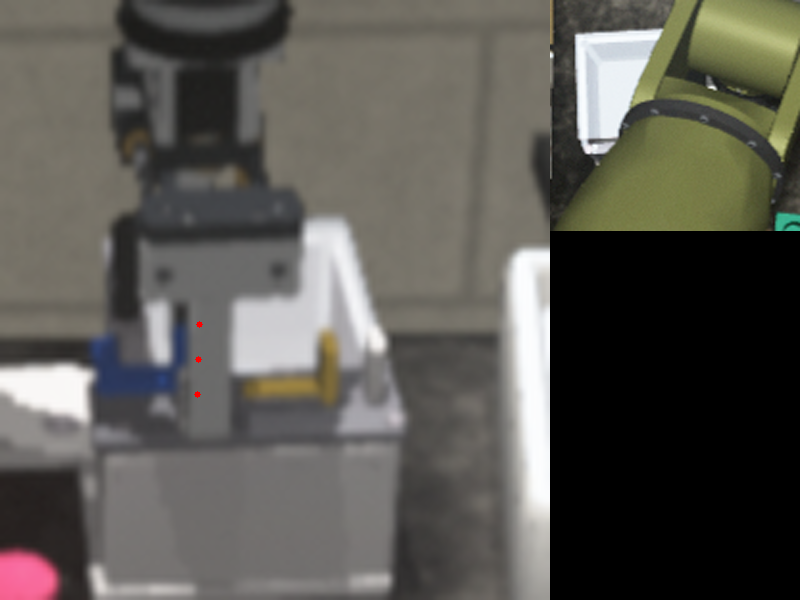

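arm_command(
  plan=[0,0,0,0,0,0.1,0,0,0,0,0.2,0,0,0,0,0.3,0,0,0,0,0.5,0,0,0,0,0.6,0,0,0,0,1,0,0,0,0,1,0,0,0,0,1,0,0,0,0,1,0,0,0,0],
  newtons=20,
)

```text
time_s: 23.25
ee_pos: [0.5749, -0.1609, 0.31]
eef_rot: [-3.142, -0.0, 0.055]
force: [1.1, 3.7, 6.2]
grip_width: 0.0298
```

arm_command(
  plan=[1,0,0,0,0,1,0,0,0,0,1,0,0,0,0],
  newtons=30,
)

```text
time_s: 23.55
ee_pos: [0.5749, -0.161, 0.31]
eef_rot: [3.141, -0.0, 0.055]
force: [2.2, 3.2, 5.3]
grip_width: 0.0292
```

arm_command(
  plan=[-0.5,0,0,0,0,-0.5,0,0,0,0,-0.5,0,0,0,0,-0.5,0,0,0,0,-0.5,0,0,0.08,0,-0.5,0,0,0.16,0,-0.5,0,0,0.2375,0,-0.5,-0.0775,0.2305,0.2375,0.75,-0.5,-0.0775,0.2305,0.2375,0.75,-0.5,-0.0775,0.2305,0.2375,0.75,-0.5,-0.0775,0.2305,0.2375,0.75,-0.5,-0.0775,0.2305,0.2375,0.75,-0.5,-0.0775,0.2305,0.2375,0.75,-0.5,-0.0775,0.2305,0.2375,0.75,-0.5,-0.0775,0.2305,0.2375,0.75,-0.5,-0.0775,0.2305,0.2375,0.75,-0.5,-0.0775,0.2305,0.2375,0.75,-0.5,-0.0775,0.2305,0.2375,0.75,-0.5,-0.0775,0.2305,0.2375,0.75,-0.5,-0.0775,0.2305,0.2375,0.75],
)

```text
time_s: 25.55
ee_pos: [0.5439, -0.0688, 0.4048]
eef_rot: [-3.142, 0.0, 1.623]
force: [-0.1, 0.8, 0.4]
grip_width: 0.0709
```

```bash
python3 tv.py pics/c1.png
python3 - <<'E'
from h import *
print(proj("side",[.544,-.0687,.142]),proj("side",[.544,-.0687,.155]))
E
```

```text
[ 0.5439 -0.0688  0.4048] [-3.142  0.     1.624] [-0.1  0.4 -0.2] 0.0705 25.65
[198.25900834 334.81260336] [193.58569289 334.81449849]
```

View pics/c1.png

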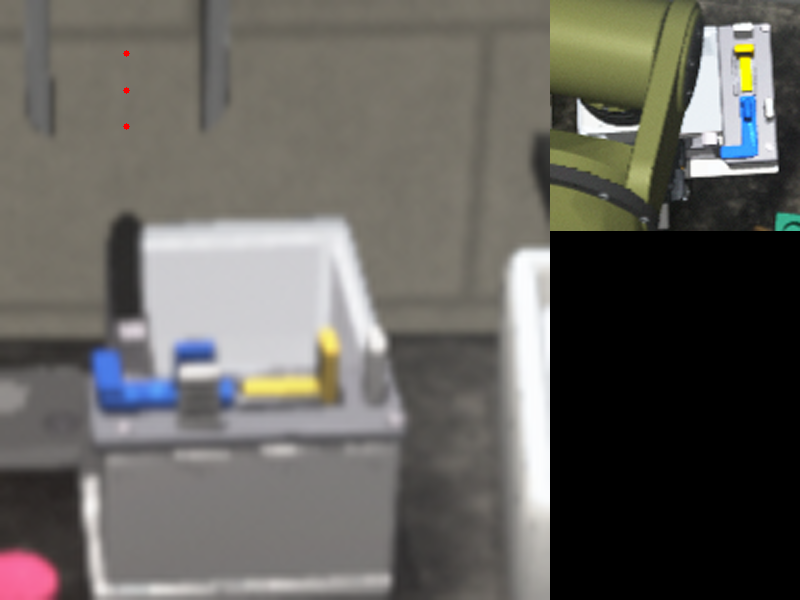

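arm_command(
  plan=[-0.5,0,0,-0.08,0,-0.5,0,0,-0.15,0,-0.5,0,0,-0.2075,0,-0.5,0,0,-0.2075,0,-0.2,0,0,-0.2075,0,0.1,0,0,-0.2075,0,0.3,0,0,-0.2075,0,0.5,0,0,-0.2075,0,1,0,0,-0.2075,0,1,0,0,-0.2075,0,1,0,0,-0.2075,0,1,0,0,-0.2075,0,1,0,0,-0.2075,0],
  newtons=25,
)

```text
time_s: 26.95
ee_pos: [0.5439, -0.0687, 0.3219]
eef_rot: [3.141, 0.0, 1.626]
force: [0.7, 0.1, 0.6]
grip_width: 0.0156
```

```bash
python3 tv.py pics/c2.png
python3 - <<'E'
import numpy as np
H=np.array([.5393,.0162]);r=.085
p0=None
for th in np.arange(0,1.61,.15):
    a=-np.pi/2+.055-th; p=H+r*np.array([np.cos(a),np.sin(a)])
    if p0 is None:p0=p
    print(round(th,2),np.round((p-p0)/.4,4),round(-np.degrees(th)/120,4),p.round(4))
E
```

```text
[ 0.5439 -0.0688  0.3219] [3.141 0.    1.626] [1.  0.2 0.2] 0.0156 27.05
0.0 [0. 0.] -0.0 [ 0.544  -0.0687]
0.15 [-0.0318  0.0006] -0.0716 [ 0.5312 -0.0684]
0.3 [-0.0632  0.006 ] -0.1432 [ 0.5187 -0.0663]
0.45 [-0.0935  0.016 ] -0.2149 [ 0.5066 -0.0623]
0.6 [-0.1218  0.0305] -0.2865 [ 0.4952 -0.0565]
0.75 [-0.1478  0.049 ] -0.3581 [ 0.4849 -0.0491]
0.9 [-0.1706  0.0711] -0.4297 [ 0.4757 -0.0402]
1.05 [-0.1899  0.0965] -0.5013 [ 0.468  -0.0301]
1.2 [-0.2052  0.1244] -0.573 [ 0.4619 -0.0189]
1.35 [-0.2162  0.1543] -0.6446 [ 0.4575 -0.0069]
1.5 [-0.2225  0.1855] -0.7162 [0.455  0.0055]
```

View pics/c2.png

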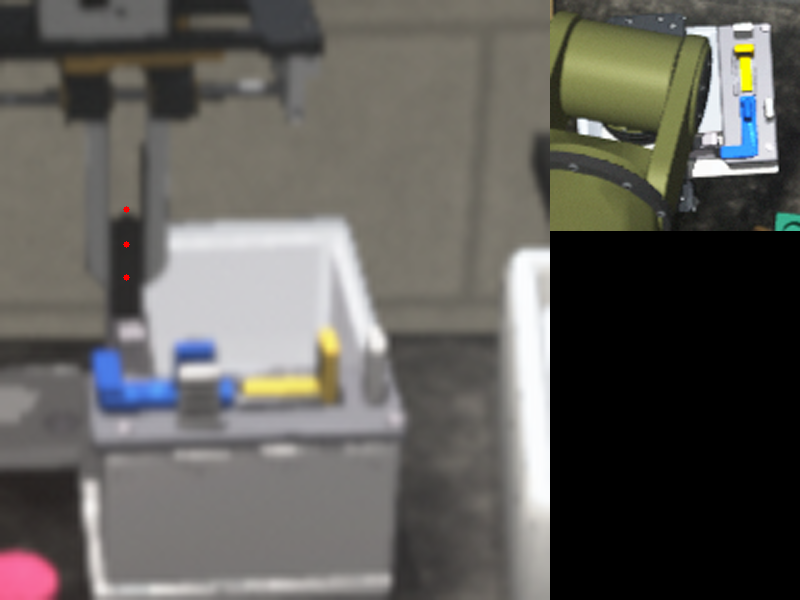

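arm_command(
  plan=[1,-0.016,0,0,-0.036,1,-0.032,0.0006,0,-0.072,1,-0.0475,0.003,0,-0.107,1,-0.063,0.006,0,-0.143,1,-0.063,0.006,0,-0.143],
)

```text
time_s: 27.55
ee_pos: [0.5184, -0.0662, 0.3219]
eef_rot: [3.142, -0.0, 1.325]
force: [1.2, 1.9, -2.9]
grip_width: 0.0157
```

```bash
python3 tv.py pics/c3.png
```

```text
[ 0.5188 -0.0663  0.3219] [ 3.141 -0.     1.328] [ 1.2  1.7 -1. ] 0.0158 27.65
```

View pics/c3.png

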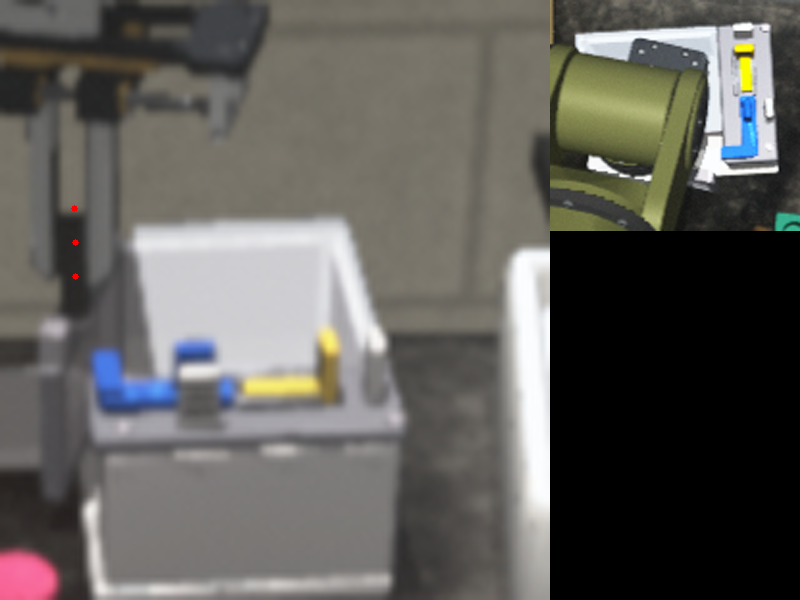

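arm_command(
  plan=[1,-0.0155,0.0045,0,-0.036,1,-0.03,0.01,0,-0.072,1,-0.045,0.017,0,-0.107,1,-0.0585,0.0245,0,-0.143,1,-0.072,0.0335,0,-0.179,1,-0.0845,0.043,0,-0.215,1,-0.0965,0.054,0,-0.251,1,-0.1075,0.065,0,-0.2865,1,-0.1075,0.065,0,-0.2865],
  newtons=30,
)

```text
time_s: 28.55
ee_pos: [0.4758, -0.0401, 0.3219]
eef_rot: [3.141, -0.001, 0.727]
force: [5.4, 0.7, -4.6]
grip_width: 0.0153
```

arm_command(
  plan=[1,-0.01,0.0125,0,-0.036,1,-0.0193,0.0254,0,-0.072,1,-0.0275,0.039,0,-0.107,1,-0.0345,0.053,0,-0.143,1,-0.0405,0.068,0,-0.179,1,-0.0455,0.083,0,-0.215,1,-0.0495,0.099,0,-0.251,1,-0.052,0.1145,0,-0.2865,1,-0.052,0.1145,0,-0.2865,1,-0.052,0.1145,0,-0.2865],
  newtons=30,
)

```text
time_s: 29.55
ee_pos: [0.4552, 0.0051, 0.3219]
eef_rot: [3.141, -0.0, 0.13]
force: [4.3, -1.1, -1.9]
grip_width: 0.0155
```

```bash
python3 tv.py pics/c4.png
python3 - <<'E'
from h import *
S=vision.camera("side");T=vision.camera("top")
cv2.imwrite("pics/c4b.png",np.hstack([cv2.resize(T[140:290,190:340],(400,400),interpolation=2),cv2.resize(S[160:310,270:420],(400,400),interpolation=2)]))
E
```

```text
[0.4551 0.0051 0.3219] [ 3.141e+00 -1.000e-03  1.290e-01] [ 5.1 -0.9 -2.9] 0.0153 29.65
```

View pics/c4b.png

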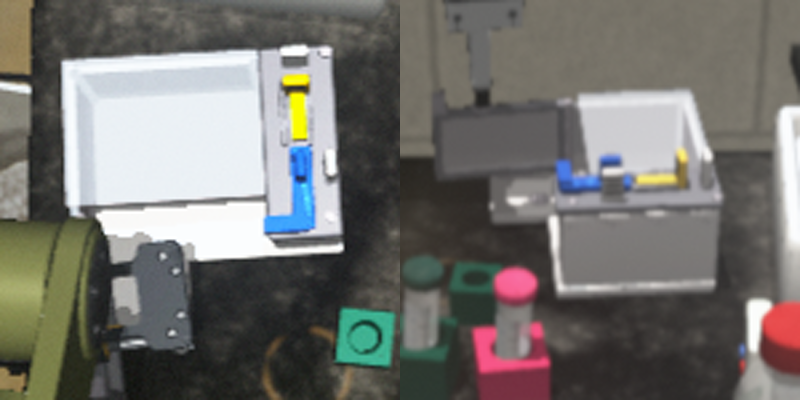

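arm_command(
  plan=[1,-0.0003,0.0045,0,-0.01,1,-0.0005,0.009,0,-0.02,1,-0.0005,0.009,0,-0.02,1,-0.0005,0.009,0,-0.02],
)

```text
time_s: 30.15
ee_pos: [0.4549, 0.0082, 0.3219]
eef_rot: [3.139, -0.0, 0.085]
force: [4.9, -10.6, -3.8]
grip_width: 0.0155
```

Run:
```python
from h import *
S=vision.camera("side");T=vision.camera("top")
o=sensors.get_obs();print(o["ee_pos"],o["force"],o["grip_width"],o["time_s"])
cv2.imwrite("pics/fin.png",np.hstack([cv2.resize(T[130:350,190:410],(400,400),interpolation=2),cv2.resize(S[160:350,230:420],(400,400),interpolation=2)]))
```

```text
[0.45485099 0.00818169 0.3218539 ] [  4.46611636 -10.78946505  -3.51894322] 0.015397714249320767 30.25
```

View pics/fin.png

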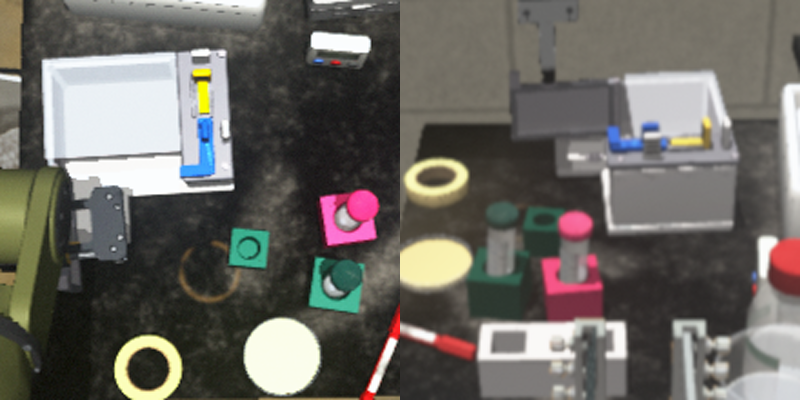

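```bash
python3 -c "
from station import job
print(job.hand_in())"
```

```text
the job is handed in; nothing more can be done
None
```

I finished the job in the order asked and handed it in at about 30 s of the 72 s allowed. The arm is still holding the gate wide open by its grip.

- **Tubes:** The green tube is in the larger dark green holder and the pink tube is in the pink holder. I measured the cap tops at about 119 mm (green) and 121–122 mm (pink). Fully down would be 122 mm, so both agree within the camera error. I did not press them down separately.
- **Catches:** I squeezed the yellow catch first and then the blue one. Each pair closed to about 30 mm, which is its stop. The last pictures still show both squeezed.
- **Gate:** It went past the detent and stopped at about 1.5 rad. Pushing a little further raised the reaction from about 1 N to about 11 N, so it is against the open stop. The opening between the fingers is 15.4 mm on the 16 mm grip post.
- **Force readings:** The wrist force reached about 13 N in steady holds. One reading showed nearly 5 N upward as the fingers came down beside the yellow tab, so I raised them 3 mm before squeezing.
- **Bystanders:** The pictures show the timer, bottle and marker where they were. No check failed.

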